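# Draw the ribbon spindle out of its box

## Robot

A 6-joint arm with a two-finger parallel gripper is mounted at the origin on the work surface. World frame = base frame: x ahead of the robot, y to its left, z up, the work surface at z = 0. Lengths are in m, angles in rad, forces in N, time in s.
With the tool pointing down it reaches from about 0.25 to 0.775 m from the base axis. Payload 4 kg.
Tool frame: the origin (TCP) lies at the very end of the fingers, on their centre line; the grasp point (between the pads) lies 19 mm behind it (robot.hold_point_z is the distance from the TCP to the grasp point, in m); z points along the fingers, y is the line along which they close (so a half turn about z gives the same grasp; the last joint's range is limited). The gripper opens to 94 mm and grips with 3 to 60 N. Pads are 16 mm wide; open, the fingers measure 119 mm over their backs; the gripper's body (75 mm by 177 mm) begins 78 mm behind the grasp point.
Start: joints at [-1.355, 0.087, 1.371, -0, 1.684, -0.103], TCP at [0.172, -0.522, 0.206] pointing down, gripper open.
Joint ranges: [-3.1, 3.1], [-0.76, 2.03], [0.27, 2.55], [-1.08, 4.22], [0.17, 2.65], [-2.57, 2.57]. Speed limits (rad/s): [2.79, 2.79, 3.14, 3.14, 3.14, 3.14].

## Interface

Orientations are given as [roll, pitch, yaw] about the fixed x, y, z axes, in that order (R = Rz(yaw) Ry(pitch) Rx(roll)).
In Python, from bench import robot gives the robot as it stands.
- The arm moves only by the tool carry_out, never from a script. Its argument "steps" is a list of rows, each a list of 3 entries, a list of its own where there are three numbers: the shift along the tool's x, y, z in m, then the turn about the tool's z in units of 10 degrees (1.0 is 10 degrees), then the closure, from -1 (fully open) to 1 (shut). In form: [[[tx, ty, tz], roll, jaw], ...]. A call has 1 to 10 rows; each row is the pose to reach, as a shift and turn from the pose commanded when the call began, along the tool's axes at that moment; what a row does not reach only later rows make up. A row lasts 1/8 s, in which the tool goes at most 62.5 mm and 10.7 degrees, less where a joint would pass 70% of its speed; a pose out of reach is approached as far as the arm can. A call with a gripper value outside its range is refused whole. The fingers move at their own pace and stop on an object; the grip force is fixed at half the most. Time passes only in rows, so rows that repeat a pose let the fingers close. It gives the time, the measured TCP pose, the force, the opening and the grip force at its end, in the units of the state.
- robot.get_obs(): the state, without advancing time (a new reading comes with each control period).
- robot.snapshot(name): name is "side" or "top"; returns a dict with "image" (384x512x3 uint8, red, green, blue), "z_map" (384x512 float32, m along the optical axis (not along the pixel's ray), 0 where there is no reading), "mtx" (3x3 intrinsics, pixels), "D" ([k1, k2, p1, p2, k3] as OpenCV has them; the pictures are not rectified), "R" (3x3) and "t" (3): a world point X has camera coordinates R X + t. Camera axes: x right, y down, z forward; pixel columns grow to the right and rows downward; lengths in m; the calibration is good to about 2 mm. A picture is of the moment at which its call begins.
- robot.close_job(): hands the job in; it is judged then, once.
The state is a dict: "time": time; "joint_positions": joint angles; "qvel": joint speeds; "joint_torque": joint torques, N m; "tool_pos": TCP position; "ee_rot": TCP orientation; "wrist_force": force on the tool from outside, world axes, zero at the start; "wrist_torque": the same for the moment, N m; "width": finger opening in m; "finger_force": force on a finger pad.
Only numpy, scipy, OpenCV 4.12 (cv2) and the standard library are available. Lean on these libraries where they do the work, as an engineer would, in place of code of your own. Each camera call takes 0.05 s, during which the arm holds its last target. There are 200 camera calls.

## Task

Get the wooden ribbon spindle out of the spindle box: it is longer than the opening between the two end decks, so tilt it and draw it out end first. Finish while holding it: keep it gripped, level and still above the box, at least 10 cm higher than the decks, so that I can slide a spool onto it; don't let go. Leave the jar and the wood slice on the decks, and the cup and spool on the table, where they stand.

Things in the scene. Friction and masses are not known exactly. Their poses are not given: they have to be found in the camera images.
- box: Plywood box fixed to the table, outside 180 (its x) x 456 (its y) x 80 mm high; origin: centre of its underside, z up. Side walls 10 mm, end walls 8 mm, floor 6 mm thick. Its top is open only in the middle, 190 mm along y by 160 along x; two decks cover the ends. Two cleats across the whole floor at y = -80 and 80 mm, 10 mm wide, tops 26 mm above the table, carry the spindle.
- deck_a (a point): Centre of the top of the deck at the box's +y end, 80 mm above the table. The deck is 8 mm thick, flush with the rim, and covers y = 95 to 220 mm of the box; below it the space is free from the floor (6 mm) to 72 mm above the table.
- deck_b (a point): The same for the deck at the box's -y end, covering y = -220 to -95 mm.
- spindle: Loose wooden spindle, 280 mm long along its y: the middle 220 mm is 18 x 18 mm, each end a round stub 30 mm long, 17 mm thick. About 0.1 kg. Origin: middle of its length on its underside, 9 mm below the centre line. It starts level on the cleats, roughly along the box, underside 26 mm above the table, both ends hidden under the decks, up to 25 mm off-centre along the box.
- spindle_end_a (a point): Centre of the spindle's end face at +y of the spindle, on its centre line.
- spindle_end_b (a point): Centre of the spindle's end face at -y of the spindle, on its centre line.
- jar: Closed glass jar with a steel lid, 60 mm diameter, 85 mm high, standing on one of the two decks (which one varies), about 160 mm from the box's centre. Origin: centre of its underside. To be left alone.
- slice: Flat round wood slice, 60 mm diameter, 12 mm high, lying on the other deck, about 160 mm from the box's centre; a tilted spindle passes over it easily. Origin: centre of its underside. To be left alone.
- cup: Empty paper cup, 84 mm across the rim, 95 mm high, on the table beyond the box's far long side. Origin: centre of its underside. To be left alone.
- spool: Empty cardboard spool lying flat on the table beyond the box's far long side, 90 mm diameter, 40 mm high. Origin: centre of its underside. To be left alone.

How it is judged:
At the end, for the whole second after the job is handed in: Spindle gripped (over 2 N), carried by nothing else, level within 0.26 rad, slower than 50 mm/s, both ends over 150 mm above the table, its middle within 200 mm of the box centre seen from above; jar, slice, cup and spool within 30 mm of where they stood (height (world z) of each of spindle_end_a, spindle_end_b above 0.15 m and angle between spindle's own y axis and vertical between 1.31 and 1.83 rad and horizontal distance between spindle and box below 0.2 m and linear speed of spindle below 0.05 m/s and contact force between the fingers and spindle above 2 N and contact force between spindle and box below 0.1 N and contact force between spindle and jar below 0.1 N and contact force between spindle and slice below 0.1 N and contact force between spindle and cup below 0.1 N and contact force between spindle and spool below 0.1 N and distance of each of jar, slice, cup, spool from where it was at the start of the episode below 0.03 m); the arm keeps its last pose, push and grip.
It fails at once if the jar is shifted by more than 30 mm or tipped over (distance of jar from where it was at the start of the episode above 0.03 m or angle between jar's own z axis and vertical above 0.4 rad).
It fails at once if the slice is shifted by more than 30 mm or tipped over (distance of slice from where it was at the start of the episode above 0.03 m or angle between slice's own z axis and vertical above 0.4 rad).
It fails at once if the cup is shifted by more than 30 mm or tipped over (distance of cup from where it was at the start of the episode above 0.03 m or angle between cup's own z axis and vertical above 0.4 rad).
It fails at once if the spool is shifted by more than 30 mm or tipped over (distance of spool from where it was at the start of the episode above 0.03 m or angle between spool's own z axis and vertical above 0.4 rad).
It also fails if it takes over 38 s, if anything falls off the work surface, if the arm or the gripper's body presses on something with over 40 N, if the wrist force passes 120 N, or if a joint passes its speed limit or range.

## Working session

There is one attempt and no reset: what is moved stays moved. The work goes in short steps, Python scripts to look and compute and a tool call to move; the robot and the scene stay as the last step left them, time stands still between calls to the robot, and variables do not carry over. Pictures are saved under pics/ and viewed, at most 10 in all, crops included, and the job is handed in when it is done.

Besides the shell and the picture viewer there is one more tool, called by a JSON object that holds its "name" and its "arguments", one argument or row to a line. carry_out: Moves the arm, as the interface text tells. Its arguments: {"type":"object","properties":{"steps":{"type":"array","items":{"type":"array"}}},"required":["steps"]}

```bash
mkdir -p pics; ls; python3 - <<'E'
from bench import robot
import cv2,numpy as np
for n in("top","side"):
    s=robot.snapshot(n); np.savez(f"{n}0.npz",**{k:v for k,v in s.items()})
    cv2.imwrite(f"pics/{n}0.png",cv2.resize(s["image"][:,:,::-1],(800,600)))
    print(n,s["mtx"],s["D"],s["R"],s["t"])
print(robot.get_obs())
E
```

```text
pics
top [[377.89450618   0.         253.34952748]
 [  0.         377.89450618 194.63904531]
 [  0.           0.           1.        ]] [0.00881485 0.         0.         0.         0.        ] [[-0.01356354 -0.99965874  0.02232576]
 [-0.98025962  0.00888916 -0.19751469]
 [ 0.19724883 -0.02456404 -0.98004567]] [0.04857121 0.66772076 0.78167997]
side [[431.10883785   0.         258.88047704]
 [  0.         431.10883785 187.12468253]
 [  0.           0.           1.        ]] [-0.02668638  0.          0.          0.          0.        ] [[-0.89300627 -0.44977502 -0.01556421]
 [-0.26363348  0.55083403 -0.79188336]
 [ 0.36474265 -0.70305356 -0.61047399]] [0.60562213 0.22212258 0.78478841]
{'time': 0.1, 'joint_positions': array([-1.35509021e+00,  8.79068384e-02,  1.37207071e+00, -1.48176666e-05,
        1.68362090e+00, -1.03079441e-01]), 'qvel': array([ 7.33524302e-04, -8.30427150e-04, -4.91158762e-03,  4.06047839e-04,
       -1.57517188e-03, -8.27159947e-05]), 'joint_torque': array([ 2.67733834e-03, -3.41250837e+01, -3.03303301e+01,  7.20623578e-02,
        3.03708692e-02, -9.54014263e-05]), 'tool_pos': array([ 0.17227322, -0.52180656,  0.20442361]), 'ee_rot': array([-3.13959598e+00, -1.91742326e-04,  3.18783711e-01]), 'wrist_force': array([-0.08015756,  0.60058473, -0.29752681]), 'wrist_torque': array([ 0.06872334, -0.03955788, -0.01299766]), 'finger_force': 0.0, 'width': 0.09411340439688527}
```

View pics/top0.png

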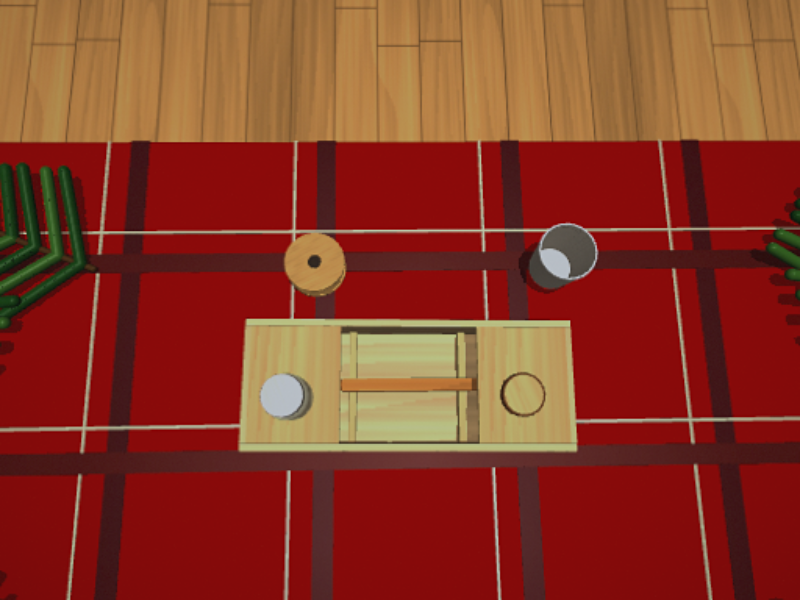

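View pics/side0.png

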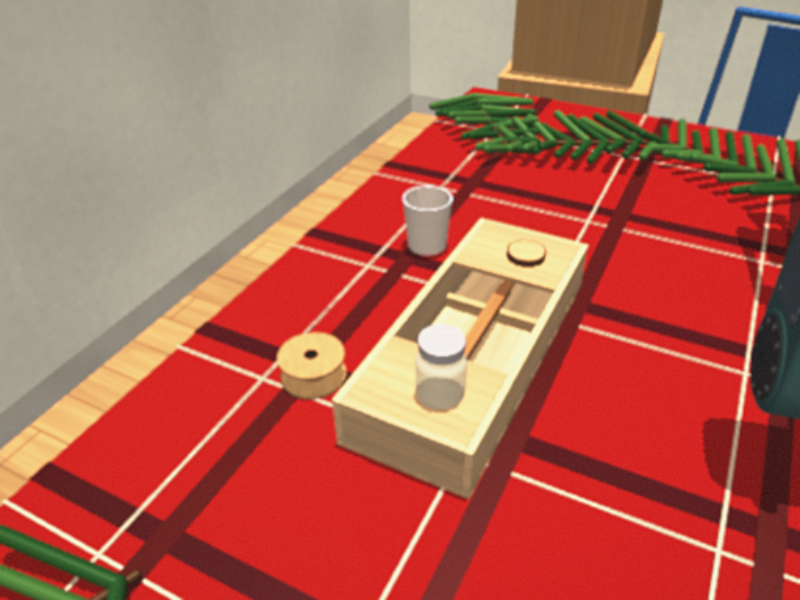

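```bash
python3 - <<'E'
import cv2,numpy as np
s=np.load("top0.npz")["image"][:,:,::-1]
a=cv2.resize(s[195:300,145:380],None,fx=3.4,fy=3.4,interpolation=cv2.INTER_CUBIC)
b=cv2.resize(s[225:265,290:320],None,fx=10,fy=5.5,interpolation=cv2.INTER_CUBIC)
s2=np.load("side0.npz")["image"][:,:,::-1]
c=cv2.resize(s2[160:240,270:360],None,fx=5,fy=2.75*1,interpolation=cv2.INTER_CUBIC)
H=np.zeros((a.shape[0]+220,800,3),np.uint8);H[:a.shape[0],:a.shape[1]]=a
H[a.shape[0]:,:300]=b;H[a.shape[0]:,320:770]=c
cv2.imwrite("pics/c1.png",H);print(H.shape,a.shape)
E
```

```text
(577, 800, 3) (357, 799, 3)
```

View pics/c1.png

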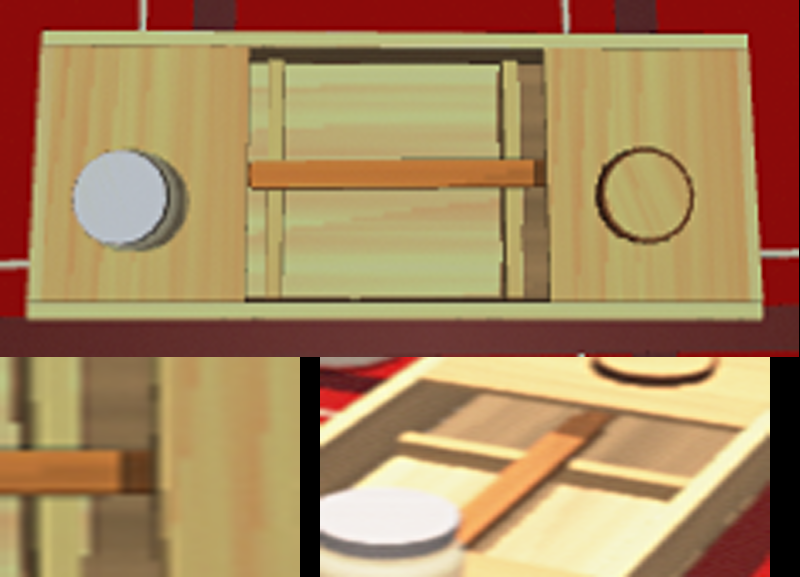

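```bash
cat > h.py <<'E'
import numpy as np,cv2
def ray(s,px,z):
    u=cv2.undistortPoints(np.array(px,float).reshape(-1,1,2),s["mtx"],s["D"]).reshape(-1,2)
    R,t=s["R"],s["t"];C=-R.T@t
    d=np.c_[u,np.ones(len(u))]@R
    return C+d*((z-C[2])/d[:,2])[:,None]
E
python3 - <<'E'
import numpy as np
from h import ray
np.set_printoptions(precision=4,suppress=True)
s=np.load("top0.npz");o=np.array([145,195]);print("C",-s["R"].T@s["t"])
g=lambda p,z:ray(s,(np.array(p)+.5)/3.4-.5+o,z)
b=g([(42,31),(748,34),(763,319),(27,319)],.08);print(b);
L=b.mean(0);print("c",L,"len",np.linalg.norm(b[0]-b[1]),np.linalg.norm(b[3]-b[2]),np.linalg.norm(b[0]-b[3]),np.linalg.norm(b[1]-b[2]))
d=(b[0]+b[3]-b[1]-b[2])[:2];print("box dir",d/np.linalg.norm(d))
p=g([(248,161),(248,187),(533,159),(533,185)],.044);print(p);m0=(p[0]+p[1])/2;m1=(p[2]+p[3])/2
d=(m0-m1)[:2];print("sp dir",d/np.linalg.norm(d),m0,m1)
print("deck edges",g([(247,175),(548,175)],.08)); print("jar lid",g([(121,198)],.165),"slice",g([(646,194)],.092))
E
```

```text
C [0.501  0.0618 0.8969]
[[ 0.647   0.2518  0.08  ]
 [ 0.6407 -0.204   0.08  ]
 [ 0.4611 -0.2003  0.08  ]
 [ 0.4677  0.2543  0.08  ]]
c [0.5541 0.0254 0.08  ] len 0.45589995035078884 0.4546796672061527 0.17938079451108066 0.17962034310716107
box dir [0.0142 0.9999]
[[ 0.5651  0.1221  0.044 ]
 [ 0.5482  0.122   0.044 ]
 [ 0.5642 -0.0664  0.044 ]
 [ 0.5472 -0.0657  0.044 ]]
sp dir [0.0051 1.    ] [0.5566 0.122  0.044 ] [ 0.5557 -0.0661  0.044 ]
deck edges [[ 0.5537  0.1201  0.08  ]
 [ 0.5514 -0.0701  0.08  ]]
jar lid [[0.5363 0.1845 0.165 ]] slice [[ 0.5382 -0.1289  0.092 ]]
```

{"name": "carry_out", "arguments": {
  "steps": [
    [[0.517,-0.342,0],-7.14,-1],
    [[0.517,-0.342,0],-7.14,-1],
    [[0.517,-0.342,0],-7.14,-1],
    [[0.517,-0.342,0],-7.14,-1],
    [[0.517,-0.342,0],-7.14,-1],
    [[0.517,-0.342,0],-7.14,-1],
    [[0.517,-0.342,0],-7.14,-1],
    [[0.517,-0.342,0],-7.14,-1],
    [[0.517,-0.342,0],-7.14,-1],
    [[0.517,-0.342,0],-7.14,-1]
  ]
}}

```text
time: 1.35
tool_pos: [0.5569, -0.0335, 0.2049]
ee_rot: [-3.141, 0.0, 1.566]
wrist_force: [0.5, -0.9, -0.2]
width: 0.094
finger_force: 0.0
```

{"name": "carry_out", "arguments": {
  "steps": [
    [[0,0,0.06],0,-1],
    [[0,0,0.12],0,-1],
    [[0,0,0.16],0,-1],
    [[0,0,0.186],0,-1],
    [[0,0,0.186],0,-1],
    [[0,0,0.186],0,-1]
  ]
}}

```text
time: 2.1
tool_pos: [0.5569, -0.0357, 0.0206]
ee_rot: [3.14, 0.0, 1.565]
wrist_force: [-0.3, -0.1, 0.4]
width: 0.094
finger_force: 0.0
```

```bash
python3 - <<'E'
from bench import robot
import cv2,numpy as np
a=robot.snapshot("top")["image"][:,:,::-1][190:310,140:390];b=robot.snapshot("side")["image"][:,:,::-1][100:330,180:400]
b=cv2.resize(b,(400,418));a=cv2.resize(a,(400,192))
H=np.zeros((418,800,3),np.uint8);H[:192,:400]=a;H[:,400:]=b
cv2.imwrite("pics/d1.png",H);o=robot.get_obs();print(o["tool_pos"],o["wrist_force"])
E
```

```text
[ 0.55757249 -0.03576689  0.02147029] [0.72819392 0.47694227 0.92467212]
```

View pics/d1.png

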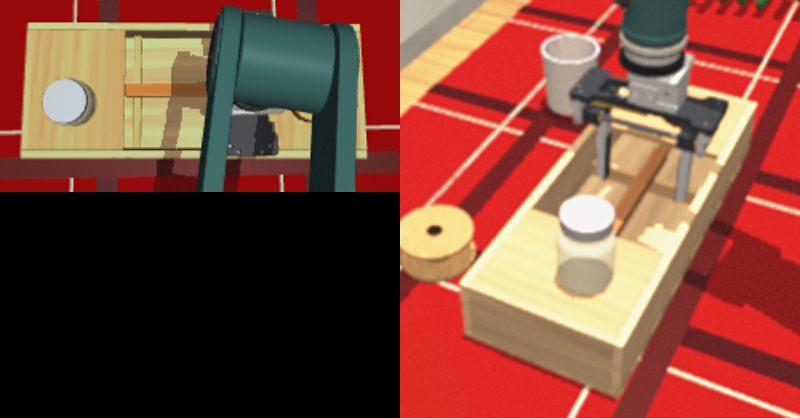

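{"name": "carry_out", "arguments": {
  "steps": [
    [[0,0,0.004],0,1],
    [[0,0,0.004],0,1],
    [[0,0,0.004],0,1],
    [[0,0,0.004],0,1],
    [[0,0,0.004],0,1],
    [[0,0,0.004],0,1]
  ]
}}

```text
time: 2.95
tool_pos: [0.5561, -0.0355, 0.0155]
ee_rot: [-3.142, 0.0, 1.565]
wrist_force: [-0.0, -0.3, -1.0]
width: 0.0372
finger_force: 0.0
```

{"name": "carry_out", "arguments": {
  "steps": [
    [[0,0,0],0,1],
    [[0,0,0],0,1],
    [[0,0,0],0,1],
    [[0,0,0],0,1],
    [[0,0,0],0,1]
  ]
}}

```text
time: 3.58
tool_pos: [0.556, -0.0355, 0.0154]
ee_rot: [-3.141, 0.0, 1.565]
wrist_force: [-0.1, -0.2, 0.1]
width: 0.0175
finger_force: 30.0
```

{"name": "carry_out", "arguments": {
  "steps": [
    [[0,0,-0.008],0,1],
    [[0,0,-0.01],0,1],
    [[0.02,0,-0.01],0,1],
    [[0.04,0,-0.01],0,1],
    [[0.05,0,-0.01],0,1],
    [[0.055,0,-0.01],0,1],
    [[0.055,0,-0.01],0,1]
  ]
}}

```text
time: 4.45
tool_pos: [0.5564, 0.0199, 0.0254]
ee_rot: [-3.141, 0.0, 1.566]
wrist_force: [0.4, 0.1, -0.9]
width: 0.0173
finger_force: 30.0
```

```bash
python3 - <<'E'
from bench import robot
import cv2,numpy as np
b=robot.snapshot("side")["image"][:,:,::-1][100:330,180:400];a=robot.snapshot("top")["image"][:,:,::-1][190:310,140:390]
b=cv2.resize(b,(400,418));a=cv2.resize(a,(400,192))
H=np.zeros((418,800,3),np.uint8);H[:192,:400]=a;H[:,400:]=b
cv2.imwrite("pics/d2.png",H);o=robot.get_obs();print(o["tool_pos"],o["wrist_force"],o["wrist_torque"])
E
```

```text
[0.55646576 0.01926988 0.02542661] [-0.5785113   0.29218248 -1.18452041] [-0.12464211 -0.06505309  0.01836744]
```

View pics/d2.png

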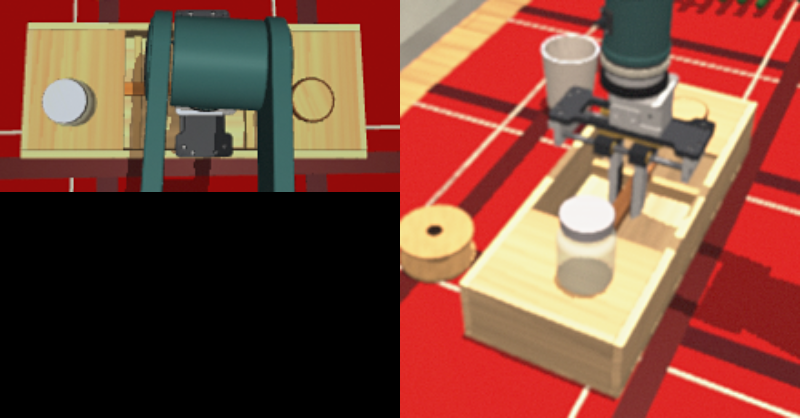

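{"name": "carry_out", "arguments": {
  "steps": [
    [[0.004,0,0],0,1],
    [[0.008,0,0],0,1],
    [[0.012,0,0],0,1],
    [[0.012,0,0],0,1],
    [[0.012,0,0],0,1]
  ]
}}

```text
time: 5.18
tool_pos: [0.5565, 0.0315, 0.0255]
ee_rot: [3.142, 0.0, 1.565]
wrist_force: [0.1, 0.0, -2.2]
width: 0.0177
finger_force: 30.0
```

{"name": "carry_out", "arguments": {
  "steps": [
    [[0.003,0,0],0,1],
    [[0.006,0,0],0,1],
    [[0.006,0,0],0,1],
    [[0.006,0,0],0,1]
  ]
}}

```text
time: 5.68
tool_pos: [0.5566, 0.0375, 0.0255]
ee_rot: [3.142, 0.0, 1.565]
wrist_force: [0.1, 0.1, -1.3]
width: 0.0179
finger_force: 30.0
```

{"name": "carry_out", "arguments": {
  "steps": [
    [[0,0,-0.01],0,1],
    [[0,0,-0.016],0,1],
    [[0,0,-0.021],0,1],
    [[0,0,-0.026],0,1],
    [[0,0,-0.031],0,1],
    [[0,0,-0.031],0,1]
  ]
}}

```text
time: 6.42
tool_pos: [0.5566, 0.0376, 0.0568]
ee_rot: [3.141, -0.0, 1.565]
wrist_force: [0.5, 0.6, -1.9]
width: 0.0176
finger_force: 30.0
```

{"name": "carry_out", "arguments": {
  "steps": [
    [[0,0,-0.005],0,1],
    [[0,0,-0.01],0,1],
    [[0,0,-0.015],0,1],
    [[0,0,-0.015],0,1]
  ]
}}

```text
time: 6.92
tool_pos: [0.5566, 0.0373, 0.072]
ee_rot: [3.141, 0.001, 1.565]
wrist_force: [-1.3, -0.9, -2.0]
width: 0.0178
finger_force: 30.0
```

```bash
python3 - <<'E'
from bench import robot
import cv2,numpy as np
s=robot.snapshot("side");np.savez("side3.npz",**s);b=s["image"][:,:,::-1][90:270,220:400]
b=cv2.resize(b,(600,600),interpolation=cv2.INTER_CUBIC)
cv2.imwrite("pics/d3.png",b);o=robot.get_obs();print(o["tool_pos"],o["wrist_force"],o["wrist_torque"])
E
```

```text
[0.55667866 0.03732041 0.07195681] [-0.10743867 -0.35097025 -1.49219568] [-0.21166272 -0.01271616  0.01481852]
```

View pics/d3.png

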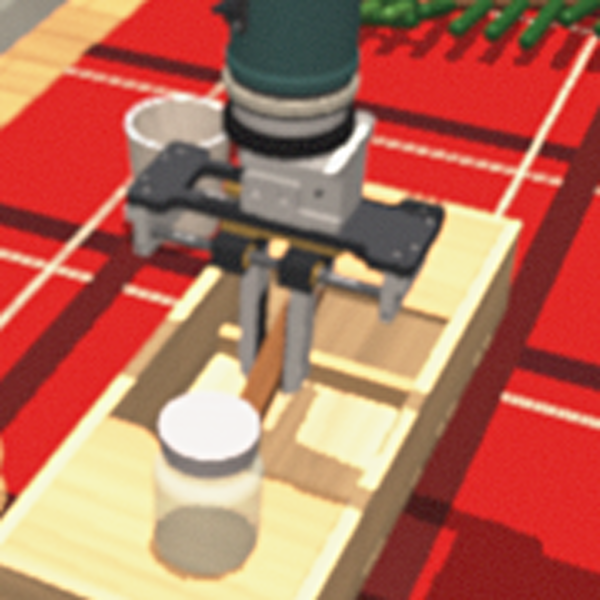

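{"name": "carry_out", "arguments": {
  "steps": [
    [[-0.015,0,-0.0055],0,1],
    [[-0.03,0,-0.011],0,1],
    [[-0.045,0,-0.0165],0,1],
    [[-0.06,0,-0.022],0,1],
    [[-0.075,0,-0.0275],0,1],
    [[-0.09,0,-0.033],0,1],
    [[-0.09,0,-0.033],0,1]
  ]
}}

```text
time: 7.85
tool_pos: [0.5566, -0.0542, 0.1054]
ee_rot: [3.14, 0.001, 1.563]
wrist_force: [0.4, -0.2, -1.9]
width: 0.0178
finger_force: 30.0
```

{"name": "carry_out", "arguments": {
  "steps": [
    [[-0.015,0,-0.0055],0,1],
    [[-0.03,0,-0.011],0,1],
    [[-0.042,0,-0.015],0,1],
    [[-0.042,0,-0.02],0,1],
    [[-0.042,0,-0.03],0,1],
    [[-0.042,0,-0.03],0,1]
  ]
}}

```text
time: 8.6
tool_pos: [0.5566, -0.0943, 0.136]
ee_rot: [3.139, 0.001, 1.566]
wrist_force: [-0.1, 0.3, -1.4]
width: 0.0178
finger_force: 30.0
```

```bash
python3 - <<'E'
from bench import robot
import cv2,numpy as np
s=robot.snapshot("side");np.savez("side4.npz",**s);b=s["image"][:,:,::-1][60:320,180:480]
b=cv2.resize(b,(690,598),interpolation=cv2.INTER_CUBIC)
cv2.imwrite("pics/d4.png",b);o=robot.get_obs();print(o["tool_pos"],o["wrist_force"],o["wrist_torque"])
E
```

```text
[ 0.55621764 -0.09418522  0.13526235] [-0.36772688  0.64671029 -1.05222734] [-0.12386852 -0.05325681 -0.00896166]
```

View pics/d4.png

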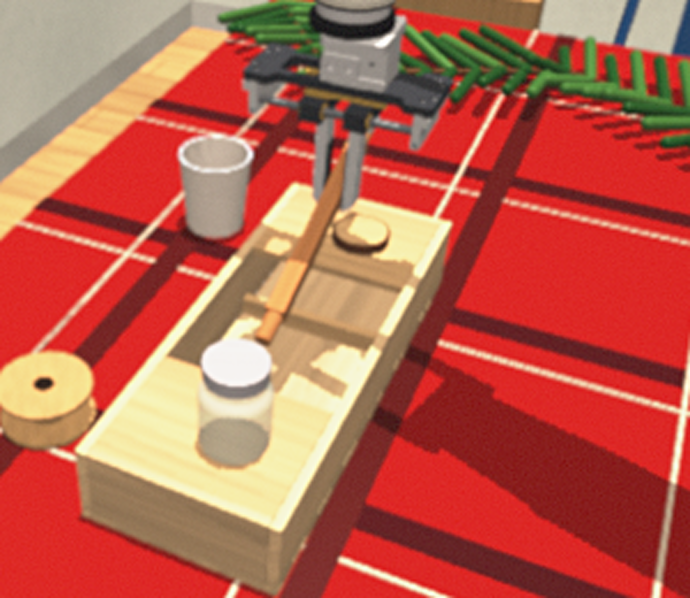

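```bash
python3 - <<'E'
from h import ray
import numpy as np
s=np.load("side4.npz");p=[(180+266/2.3,60+334/2.3)]
a,b=ray(s,p,0.)[0],ray(s,p,.2)[0];t=(.556-a[0])/(b[0]-a[0]);P=a+t*(b-a);print(P)
G=np.array([-.094,.154]);d=P[1:]-G;print(d,np.hypot(*d),np.degrees(np.arctan2(-d[1],d[0])))
z=s["z_map"];print(ray(s,p,P[2]))
E
```

```text
[0.556      0.07311677 0.09986027]
[ 0.16711677 -0.05413973] 0.17566765660284675 17.95043188942945
[[0.556      0.07311677 0.09986027]]
```

{"name": "carry_out", "arguments": {
  "steps": [
    [[0,0,-0.03],0,1],
    [[0,0.02,-0.03],0,1],
    [[0,0.047,-0.03],0,1],
    [[0.03,0.047,-0.03],0,1],
    [[0.06,0.047,-0.03],0,1],
    [[0.072,0.047,-0.03],0,1],
    [[0.072,0.047,0.0],0,1],
    [[0.072,0.047,0.0],0,1],
    [[0.072,0.047,0.01],0,1],
    [[0.072,0.047,0.02],0,1]
  ]
}}

```text
time: 9.9
tool_pos: [0.6042, -0.0235, 0.1157]
ee_rot: [3.138, 0.001, 1.564]
wrist_force: [0.2, -0.4, 1.0]
width: 0.0176
finger_force: 30.0
```

{"name": "carry_out", "arguments": {
  "steps": [
    [[0,0,0.008],0,1],
    [[0,0,0.016],0,1],
    [[0,0,0.024],0,1],
    [[0,0,0.032],0,1],
    [[0,0,0.037],0,1],
    [[0,0,0.04],0,1],
    [[0,0,0.04],0,1]
  ]
}}

```text
time: 10.78
tool_pos: [0.6031, -0.0227, 0.0742]
ee_rot: [-3.141, -0.0, 1.565]
wrist_force: [-0.2, 0.6, 0.3]
width: 0.018
finger_force: 30.0
```

{"name": "carry_out", "arguments": {
  "steps": [
    [[0,0,-0.02],0,1],
    [[0,0,-0.05],0,1],
    [[0,0,-0.08],0,1],
    [[0,0,-0.11],0,1],
    [[0,0,-0.14],0,1],
    [[0,0,-0.155],0,1],
    [[0,0,-0.16],0,1],
    [[0,0,-0.16],0,1],
    [[0,0,-0.16],0,1],
    [[0,0,-0.16],0,1]
  ]
}}

```text
time: 12.02
tool_pos: [0.6028, -0.0227, 0.2332]
ee_rot: [-3.14, -0.0, 1.565]
wrist_force: [0.6, -0.6, -0.6]
width: 0.0178
finger_force: 30.0
```

```bash
python3 - <<'E'
from bench import robot
import cv2,numpy as np
s=robot.snapshot("side");np.savez("side5.npz",**s);b=s["image"][:,:,::-1][30:330,120:480]
b=cv2.resize(b,(720,600),interpolation=cv2.INTER_CUBIC)
cv2.imwrite("pics/d5.png",b);o=robot.get_obs();print(o["time"],o["tool_pos"],o["wrist_force"],o["wrist_torque"])
E
```

```text
12.075 [ 0.60291943 -0.02273603  0.23351336] [ 0.08964372 -0.03239492 -1.01842216] [-0.10195361 -0.08021737  0.01094698]
```

View pics/d5.png

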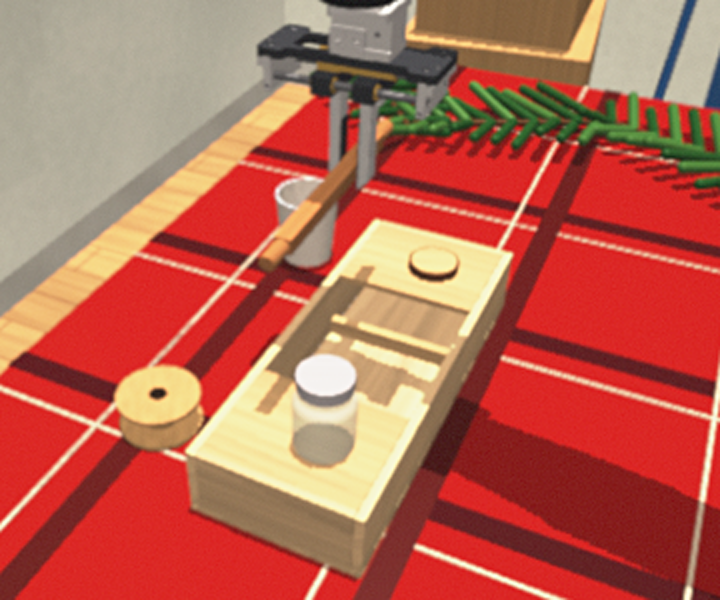

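```bash
python3 - <<'E'
from h import ray
import numpy as np
s=np.load("side5.npz");P=[]
for q in [(267,259),(391,126)]:
    p=[(120+q[0]/2,30+q[1]/2)]
    a,b=ray(s,p,0.)[0],ray(s,p,.2)[0];t=(.603-a[0])/(b[0]-a[0]);P.append(a+t*(b-a));print(P[-1])
d=P[1]-P[0];print(np.linalg.norm(d),np.degrees(np.arctan2(d[2],abs(d[1]))))
E
```

```text
[0.603      0.16105007 0.25149733]
[ 0.603      -0.13733506  0.24677532]
0.2984224899563293 -0.9066428298408031
```

```bash
python3 -c "
from bench import robot
o=robot.get_obs();print(o['finger_force'],o['width']);print(robot.close_job())"
```

```text
29.999817609786987 0.017562376351620987
the job is handed in; nothing more can be done
None
```

I drew the spindle out end first over the slice deck and handed the job in with it gripped at 30 N, about 1° off level, with its ends about 0.25 m above the table (17 cm above the decks); the jar, slice, cup and spool look undisturbed in the last picture, but no verdict came back on hand-in.

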